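# Set the turntable spindle to zero by its flat and hold the belt pulley on it

## Task

The test box's turntable drive is on the mat: pinch its bare spindle between the fingers, one finger lying on the set-screw flat, and turn it until that flat faces straight at the zero pointer on the plate. Then slide the toothed belt pulley onto the spindle, hub and thumb-screw up, with the thumb-screw standing over the flat, right down onto the shoulder, and finish still gripping it there, square and pressed down with a steady push of about 10 newtons, so that I can tighten the screw. Leave the spindle at zero and the other things on the bench where they are.

Things in the scene. Friction and masses are not known exactly. Their poses are not given: they have to be found in the camera images.
- drive: turntable drive, fixed: plate 230 x 120 mm, its top 80 mm above the underside; upright steel spindle on the drive's z axis. Origin: on it, at the underside, on the mat (mat top 4 mm above the bench). +x runs to the motor and its small pulley (125 mm off, 102 mm high). Front -x: zero pointer, a steel wedge 31 to 52 mm from the axis, tip to the spindle, under 86 mm high. Bearing flange: 88 mm high.
- spindle (a joint): spindle angle, rad: 0 when its flat faces the zero pointer (drive -x), growing anticlockwise from above; starts at 0.5 to 1.9; bearing friction 0.06 N m keeps it where it is put. Spindle: 20 mm thick, its top end 144 mm above the drive's underside. Finger opening is about 20 mm across the round, 17 mm with a finger on the flat; fingers closed nearly square to the flat draw it square.
- spindle_flat: set-screw flat cut in one side of the spindle, 7 mm from the axis, 14 mm wide, from 10 mm above the shoulder up to the spindle's end (2 mm chamfer). Origin: middle of the face, 7 mm from the axis, 124 mm above the drive's underside; its -x points out of the flat
- spindle_seat (a point): spindle axis at the top of the shoulder (31 mm across, 96 mm above the drive's underside), where the pulley's underside comes to rest; turns with the spindle, its -x points out through the flat
- spindle_top (a point): spindle axis at the top end, 48 mm above the shoulder; turns with the spindle
- pulley: loose steel belt pulley, about 180 g, standing hub up: toothed part with flanges 44 mm across, 20 mm high, then a hub 30 mm across up to 32 mm; bore 22.6 mm right through. Origin: on the axis at the underside, z up. Thumb-screw sticks out of the hub to its -x. Grip across y on the flanges (44 mm), fingertips near the underside.
- pulley_screw (a point): middle of the thumb-screw's head (11 mm thick, 17 to 28 mm from the pulley's axis to its -x, 26 mm above its underside). The screw's 5 mm wide tip stands in the bore 7.8 mm from the axis, so the pulley passes the spindle's end fully only with the screw over the flat, within about 0.3 rad
- basket: bystander: blue woofer basket standing face down, 166 mm across, 71 mm high; origin at the centre of its underside
- former: bystander: brass coil former (flanged bobbin), 48 mm across, 36 mm high, standing on end; origin at the centre of its underside
- plugs: bystander: nickel pair of banana plugs lying on the mat, about 46 x 31 x 14 mm; origin under its middle, pins to -x

How it is judged:
By the outcome, as a careful person would: the job done as asked, in the order asked, and still so for the second after the job is handed in, while the arm keeps its last pose, push and grip.
It also fails if it takes over 58 s, if anything falls off the work surface, if the arm or the gripper's body presses on something with over 40 N, if the wrist force passes 120 N, or if a joint passes its speed limit or range.

## Robot

A 7-joint arm with a two-finger parallel gripper is mounted at the origin on the work surface. World frame = base frame: x ahead of the robot, y to its left, z up, the work surface at z = 0. Lengths are in mm, angles in rad, forces in N, time in s.
With the tool pointing down it reaches from about 400 to 875 mm from the base axis. Payload 6.5 kg.
Tool frame: the origin (TCP) lies on the centre line of the jaws, within the pads' length; the fingertips stand 17 mm ahead of it and the grasp point (between the pads) lies 2 mm behind it (tip_extent is the distance from the TCP to the fingertips, in mm); z points along the fingers, y is the line along which they close (so a half turn about z gives the same grasp; the last joint's range is limited). The gripper opens to 88 mm and grips with 3 to 60 N. Pads are 18 mm wide; open, the fingers measure 123 mm over their backs; the gripper's body (75 mm by 187 mm) begins 45 mm behind the grasp point.
Start: joints at [1.2, 0.536, -0.004, 1.538, 0.003, 1.067, -0.071], TCP at [195.062, -620.033, 224.416] pointing down, gripper open.
Joint ranges: [-2.7, 2.7], [-0.37, 2.16], [-1.27, 1.26], [0.24, 2.4], [-1.31, 4.45], [0.19, 1.91], [-2.76, 2.76]. Speed limits (rad/s): [2.39, 2.39, 3.14, 3.14, 3.14, 3.14, 3.14].

## Interface

Orientations are given as a unit quaternion [x, y, z, w].
In Python, from cell import get_state, camera, calibration, sign_off, regions_of, tip_extent gives the robot as it stands. The module is installed in compiled form; this text tells all that it offers.
- The arm moves only by the tool arm_command, never from a script. Its argument "targets" is one flat list of numbers, 6 for each row, row after row: the shift along the tool's x, y, z scaled (see below), then the turn, a rotation vector about the tool's x, y, z scaled (see below). In form: [tx, ty, tz, wx, wy, wz, tx, ty, tz, wx, wy, wz, ...]. A call has 1 to 10 rows; each row is the pose to reach, as a shift and turn from the pose commanded when the call began, along the tool's axes at that moment, turning the shorter way round; what a row does not reach only later rows make up. The controller multiplies each number of a shift by 0.2 m and each number of a turn by pi rad. A row lasts 1/12 s, in which the tool goes at most 41.7 mm and 7.16 degrees, less where a joint would pass 70% of its speed; a pose out of reach is approached as far as the arm can. A call with a number of a shift or a turn outside -1 to 1 is refused whole. A call with a gripper value outside its range is refused whole. "grip" is the opening, from -1 (shut) to 1 (fully open), set as the call begins (left out, the last holds). The fingers move at their own pace and stop on an object; the grip force is fixed at half the most. Time passes only in rows, so rows that repeat a pose let the fingers close. It gives the time, the measured TCP pose, the force, the opening and the grip force at its end, in the units of the state.
- get_state(): the state, without advancing time (a new reading comes with each control period).
- camera(name): name is "side" or "top"; returns the picture (420x560x3 uint8, red, green, blue); there is no depth.
- calibration(name): a dict with "intrinsics" (3x3 intrinsics, pixels), "rvec" (rotation vector, rad) and "tvec" (3), from world to camera coordinates, as OpenCV has them. Camera axes: x right, y down, z forward; pixel columns grow to the right and rows downward; lengths in mm; the calibration is good to about 2 mm. A picture is of the moment at which its call begins. calibration takes no time and is no camera call.
- sign_off(): hands the job in; it is judged then, once.
Trained networks look in the newest picture that a camera, given by its name, has taken for a name from the list of things; names that differ only in an ending like _2 or _b are one class to them, and where a whole thing is asked for, a point or a joint stands for the part that bears it (a point fixed in the world has none). Each returns a list of dicts, best first, with "p" (0 to 1); they miss things now and then, are a little off and sometimes report something else, mostly with a low value. They report only what shows in the picture. A call takes as long as a camera call.
- regions_of(camera, target): "region" (420x560 bool, what is visible of it) and "extent" ([left, top, right, bottom] in pixels, round what is visible of it).
The state is a dict: "time_s": time; "joint_positions": joint angles; "joint_vel": joint speeds; "tau": joint torques, N m; "position": TCP position; "tool_rot": TCP orientation; "contact_force": force on the tool from outside, world axes, zero at the start; "torque": the same for the moment, N m; "grip_width": opening from 0.0 (shut) to 1.0 (fully open); "grip_force": force on a finger pad.
Only numpy, scipy, OpenCV 4.12 (cv2) and the standard library are available. Lean on these libraries where they do the work, as an engineer would, in place of code of your own. Each camera call takes 0.05 s, during which the arm holds its last target. There are 200 camera calls.

## Working session

There is one attempt and no reset: what is moved stays moved. The work goes in short steps, Python scripts to look and compute and a tool call to move; the robot and the scene stay as the last step left them, time stands still between calls to the robot, and variables do not carry over. Pictures are saved under pics/ and viewed, at most 10 in all, crops included, and the job is handed in when it is done.

Besides the shell and the picture viewer there is one more tool, called after "Request:" as a command line: name --argument value ..., lists and objects as JSON in quotes. arm_command: Moves the arm, as the interface text tells. Its arguments: {"type":"object","properties":{"targets":{"type":"array"},"grip":{"type":"number"}},"required":["targets"]}

```bash
mkdir -p pics; cat > h.py <<'E'
import numpy as np, cv2
from scipy.spatial.transform import Rotation as R
from cell import *
def cal(n):
    c=calibration(n); K=np.array(c["intrinsics"],float); r=cv2.Rodrigues(np.array(c["rvec"],float))[0]; t=np.array(c["tvec"],float).ravel(); return K,r,t
def proj(n,P):
    K,r,t=cal(n); q=(np.atleast_2d(P)@r.T+t)@K.T; return q[:,:2]/q[:,2:]
def onz(n,uv,z):
    K,r,t=cal(n); o=-r.T@t; d=(np.c_[np.atleast_2d(uv),np.ones(len(np.atleast_2d(uv)))]@np.linalg.inv(K).T)@r; return o+d*((z-o[2])/d[:,2])[:,None]
E
python3 - <<'E'
from h import *
s=get_state(); print(s)
for n in("side","top"):
    im=camera(n); cv2.imwrite(f"pics/{n}0.png",im[:,:,::-1]); K,r,t=cal(n); print(n,K.tolist(),(-r.T@t).round(),r[2].round(2))
    for g in("drive","spindle","spindle_flat","pulley","pulley_screw","basket","former","plugs"):
        for d in regions_of(n,g)[:2]:
            m=d["region"]; print(n,g,round(d["p"],2),d["extent"],m.sum(),np.argwhere(m).mean(0)[::-1].round(1))
E
```

```text
{'time_s': 0.0, 'joint_positions': array([ 1.19979736,  0.53717446, -0.00446145,  1.53887178,  0.00259437,
        1.06728079, -0.07122416]), 'joint_vel': array([-0.00071193,  0.00199827,  0.00076811, -0.00029226,  0.00062779,
        0.00030536, -0.00128908]), 'tau': array([-5.70841112e-04, -5.70987010e+01,  9.90356617e-01, -2.51595747e+01,
       -5.63166942e-02,  1.79734355e-02,  1.48037029e-04]), 'position': array([ 194.87091881, -619.43034701,  223.53402489]), 'tool_rot': array([ 9.88404378e-01,  1.51842149e-01, -1.85476393e-04, -8.44164769e-04]), 'contact_force': array([-0.20430691,  0.19492562,  0.71205475]), 'torque': array([ 0.05916739, -0.00201379, -0.03025533]), 'grip_force': 0.0, 'grip_width': 1.0019830756642154}
side [[402.2223298686231, 0.0, 279.6471816612717], [0.0, 402.2223298686231, 209.55822621071533], [0.0, 0.0, 1.0]] [ 234. -508.  733.] [ 0.4   0.55 -0.73]
side drive 0.7 [237.3, 178.4, 350.5, 275.1] 4930 [293.1 220.5]
side drive 0.55 [194.6, 171.3, 211.2, 189.4] 287 [205.5 182.2]
side spindle 0.72 [315.7, 350.1, 345.9, 381.1] 761 [330.7 366.5]
side spindle 0.5 [26
[... 467 characters left out ...]
1.59544024028816], [0.0, 495.23558146460675, 225.67740896693806], [0.0, 0.0, 1.0]] [ 433.  -57. 1289.] [ 0.12 -0.   -0.99]
top drive 0.59 [243.0, 169.3, 294.2, 260.1] 4563 [271.1 214.8]
top spindle 0.47 [263.9, 231.4, 276.8, 243.1] 90 [271.4 238. ]
top spindle_flat 0.57 [159.0, 235.2, 173.4, 255.7] 248 [165.1 246.9]
top pulley 0.73 [265.5, 231.1, 277.7, 241.6] 131 [270.9 237.7]
top pulley 0.48 [158.6, 237.6, 171.3, 254.9] 200 [164.6 246.3]
top pulley_screw 0.48 [156.7, 235.0, 175.6, 259.9] 210 [165.3 246.9]
top basket 0.55 [138.5, 136.9, 199.5, 198.2] 2481 [168.3 165. ]
top former 0.89 [370.2, 263.2, 388.5, 283.6] 365 [379.6 272.4]
top plugs 0.69 [230.8, 296.7, 246.1, 307.7] 91 [238.4 302.2]
```

```bash
python3 - <<'E'
from h import *
a=cv2.imread("pics/side0.png"); b=cv2.imread("pics/top0.png")
def c(im,x,y,w,h,W,H): return cv2.resize(im[y:y+h,x:x+w],(W,H),interpolation=cv2.INTER_CUBIC)
cv2.imwrite("pics/m0.png",np.vstack([np.hstack([c(a,225,170,100,75,400,300),c(b,232,165,80,100,400,300)]),np.hstack([c(a,180,155,53,40,400,300),c(b,140,225,53,40,400,300)])]))
cv2.imwrite("pics/m1.png",np.hstack([cv2.resize(a,(400,300)),cv2.resize(b,(400,300))]))
E
```

```text
(no output)
```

View pics/m0.png

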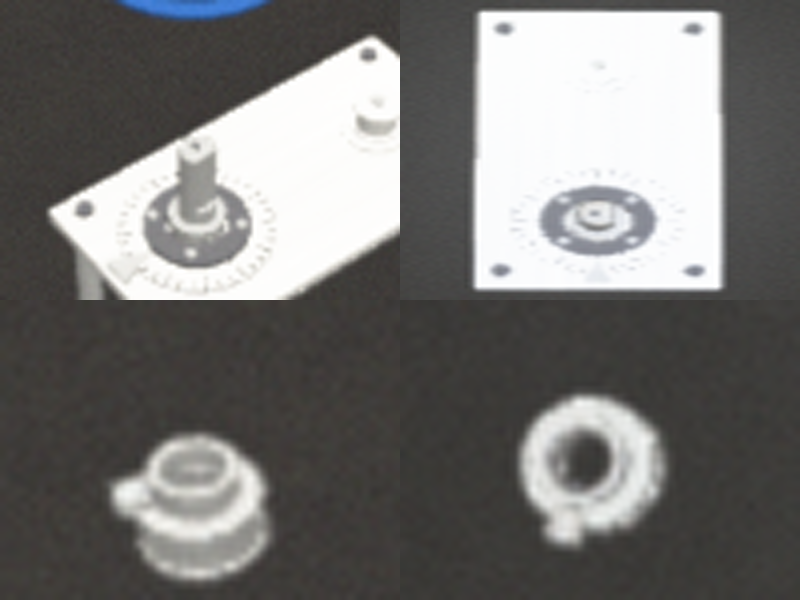

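View pics/m1.png

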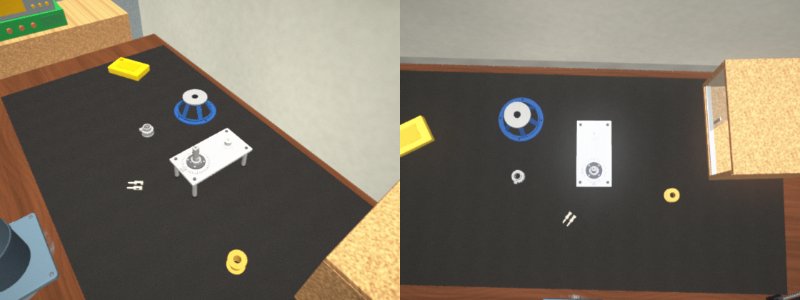

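The two pictures show the drive with its pointer toward the robot (drive +x ≈ world +x) and the spindle at about top (271,237). The pulley is at top (165,246), with its screw toward −x. Next I'll fit the geometry.

```bash
cat > fit.py <<'E'
from h import *
from scipy.optimize import least_squares
b=cv2.imread("pics/top0.png"); a=cv2.imread("pics/side0.png")
m=(b[:,:,1]>150).astype(np.uint8); m[:, :225]=0;m[:,310:]=0;m[:150]=0;m[280:]=0
c=max(cv2.findContours(m,0,2)[0],key=cv2.contourArea); rc=cv2.minAreaRect(c); bx=cv2.boxPoints(rc)
w=onz("top",bx,84); print("plate px",bx.round(1).tolist(),w.round(1).tolist())
n=lambda v:v/np.linalg.norm(v)
e=[w[(i+1)%4]-w[i] for i in range(4)]; print([ (np.linalg.norm(v).round(1),np.degrees(np.arctan2(v[1],v[0])).round(2)) for v in e])
def reg(n,t,k=0): 
    camera(n); d=regions_of(n,t); return d
E
python3 - <<'E'
from fit import *
print(proj("top",[[600,0,84],[700,0,84],[600,100,84]]).round(1).tolist(), proj("side",[[600,0,84]]).round(1).tolist())
cv2.imwrite("pics/sp.png",np.hstack([cv2.resize(a[195:245,255:305],(400,400),interpolation=cv2.INTER_CUBIC),cv2.resize(b[223:253,256:286],(400,400),interpolation=cv2.INTER_CUBIC)]))
for nme,px,z in(("basket",(168.3,165),40),("former",(379.6,272.4),40),("plugs",(238.4,302.2),10),("pulley",(165,246.5),25),("spindle",(271,237.5),148)): print(nme,onz("top",px,z).round(1))
# pulley side
print("side hub ring", onz("side",(205.3,182.4),20).round(1))
E
```

```text
plate px [[247.0, 261.0], [247.0, 169.0], [296.0, 169.0], [296.0, 261.0]] [[495.4, -2.6, 84.0], [723.7, 5.0, 84.0], [727.2, -116.8, 84.0], [498.7, -121.6, 84.0]]
[(np.float64(228.5), np.float64(1.9)), (np.float64(121.8), np.float64(-88.37)), (np.float64(228.6), np.float64(-178.8)), (np.float64(119.0), np.float64(91.57))]
[[247.4, 218.3], [248.7, 178.4], [206.6, 217.2]] [[276.3, 201.2]]
basket [[739.1 210.2  40. ]]
former [[ 478.2 -334.8   40. ]]
plugs [[393.7  19.2  10. ]]
pulley [[529.7 210.6  25. ]]
spindle [[547.9 -59.2 148. ]]
side hub ring [[526.3 210.5  20. ]]
```

View pics/sp.png

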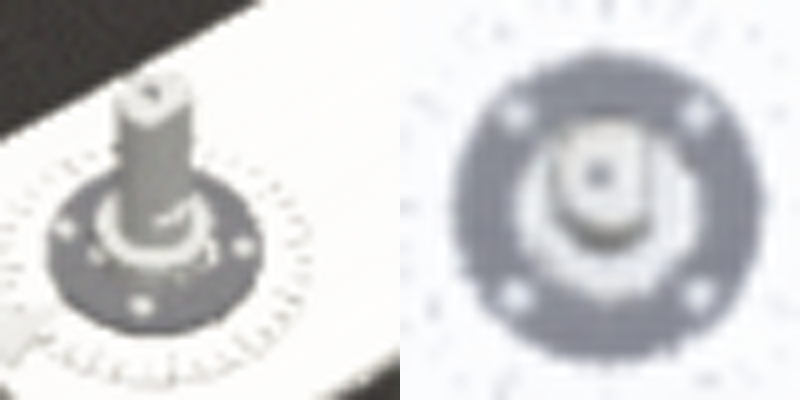

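The zoom shows the flat on the right edge of the spindle top, at top (275,236), facing −y. That makes the spindle angle about 1.5. Now I'll refine the drive and pulley poses to subpixel.

```bash
cat > fit2.py <<'E'
from h import *
from scipy.optimize import minimize, least_squares
I={n:cv2.imread(f"pics/{n}0.png").astype(np.float32) for n in("top","side")}
def edge(n,p,q,T=84,k=40):
    out=[]
    for s in np.linspace(.08,.92,k):
        w=p+(q-p)*s; d=np.array([-(q-p)[1],(q-p)[0],0]); d/=np.linalg.norm(d)
        t=np.arange(-10,10.1,.25); uv=proj(n,w+d*t[:,None]).astype(np.float32)
        g=cv2.remap(I[n][:,:,1],uv[:,0].reshape(1,-1),uv[:,1].reshape(1,-1),cv2.INTER_LINEAR)[0]
        h=(g.max()+g.min())/2; i=np.where(np.diff(np.sign(g-h)))[0]
        if len(i): 
            i=i[np.argmin(abs(t[i]))]; out.append(w+d*t[i])
    out=np.array(out)[:,:2]; vx,vy,x,y=cv2.fitLine(out.astype(np.float32),cv2.DIST_HUBER,0,.01,.01).ravel()
    return x.round(1),y.round(1),np.degrees(np.arctan(vy/vx)).round(2)
C=lambda x,y,a,u,v:np.array([x+u*np.cos(a)-v*np.sin(a),y+u*np.sin(a)+v*np.cos(a),84])
x,y,a=548,-59.5,.027
A=C(x,y,a,-50,60);B=C(x,y,a,180,60);D=C(x,y,a,180,-60);E_=C(x,y,a,-50,-60)
for n in I:
    for nm,p,q in(("+y",A,B),("+x",B,D),("-y",D,E_),("-x",E_,A)): print(n,nm,edge(n,p,q))
# flange
for n in I:
    u,v=proj(n,[x,y,92])[0]; g=I[n][:,:,2]; S=8; r=22
    x0,y0=int(u)-r,int(v)-r; c=cv2.resize(g[y0:y0+2*r,x0:x0+2*r],None,fx=S,fy=S,interpolation=cv2.INTER_CUBIC)
    th=onz(n,[(u,v)],92); pts=[]
    for t in np.linspace(0,2*np.pi,72,endpoint=False):
        rr=np.arange(21,36,.25); P=np.c_[x+rr*np.cos(t),y+rr*np.sin(t),0*rr+92]; uv=proj(n,P).astype(np.float32)
        gg=cv2.remap(g,uv[:,:1],uv[:,1:],cv2.INTER_LINEAR).ravel(); i=np.argmax(np.diff(cv2.GaussianBlur(gg.reshape(-1,1),(1,9),0).ravel())); pts.append(P[i,:2])
    pts=np.array(pts); f=least_squares(lambda p:np.hypot(*(pts-p[:2]).T)-p[2],[x,y,28],loss="soft_l1",f_scale=.5); print(n,"flange",f.x.round(2),f.cost.round(1))
# pulley silhouette
S=6
def sil(n,x,y,a):
    K=[];t=np.linspace(0,2*np.pi,40); z0=4
    cyl=lambda r,za,zb:[np.c_[x+r*np.cos(t),y+r*np.sin(t),0*t+z] for z in(za,zb)]
    h=[np.vstack(cyl(22,z0,z0+20)),np.vstack(cyl(15,z0+20,z0+32))]
    c,s=np.cos(a),np.sin(a); b=[]
    for u in(-17,-28):
        for q in t: v,w=5.5*np.cos(q),5.5*np.sin(q); b.append([x+c*u-s*v,y+s*u+c*v,z0+26+w])
    h.append(np.array(b)); return h
for n in I:
    u0,v0=(140,225) if n=="top" else (185,162); W,H=50,40
    g=I[n][v0:v0+H,u0:u0+W,1]; bg=np.median(g); g=np.clip((g-bg)/90,0,1)
    if n=="top": g=cv2.morphologyEx(g,cv2.MORPH_CLOSE,np.ones((7,7)))
    def cost(p):
        m=np.zeros((H*S,W*S),np.uint8)
        for h in sil(n,*p):
            q=(proj(n,h)-[u0,v0]+.5)*S-.5; cv2.fillConvexPoly(m,cv2.convexHull((q*16).round().astype(np.int32)),255,shift=4)
        return ((cv2.GaussianBlur(cv2.resize(m/255.,(W,H),interpolation=cv2.INTER_AREA),(3,3),.6)-g)**2).sum()
    best=min((minimize(cost,[529,210,k],method="Nelder-Mead",options=dict(initial_simplex=[[526,207,k],[532,210,k],[529,213,k],[529,210,k+.3]])) for k in(-.6,-.3,0,.3)),key=lambda r:r.fun); print(n,"pulley",best.x.round(2),best.fun.round(1))
E
python3 fit2.py
```

```text
top +y (np.float32(608.4), np.float32(2.0), np.float32(1.37))
top +x (np.float32(727.2), np.float32(-57.5), np.float32(-88.49))
top -y (np.float32(607.2), np.float32(-118.8), np.float32(1.5))
top -x (np.float32(496.9), np.float32(-62.4), np.float32(-88.62))
side +y (np.float32(611.4), np.float32(2.0), np.float32(1.47))
side +x (np.float32(725.6), np.float32(-53.2), np.float32(-88.51))
side -y (np.float32(607.8), np.float32(-121.6), np.float32(1.26))
side -x (np.float32(494.8), np.float32(-72.6), np.float32(-88.56))
top flange [552.08 -59.52  28.25] 6.1
side flange [549.98 -60.85  29.09] 17.4
top pulley [ 5.3062e+02  2.1297e+02 -2.3000e-01] 8.8Traceback (most recent call last):
  File "fit2.py", line 48, in <module>
    best=min((minimize(cost,[529,210,k],method="Nelder-Mead",options=dict(initial_simplex=[[526,207,k],[532,210,k],[529,213,k],[529,210,k+.3]])) for k in(-.6,-.3,0,.3)),key=lambda r:r.fun); print(n,"pulley",best.x.round(2),best.fun.round(1))
  File "fit2.py", line 48, in <genexpr>
    best=min((minimize(cost,[529,210,k],method="Nelder-Mead",options=dict(initial_simplex=[[5
[... 308 characters left out ...]
imize_neldermead(fun, x0, args, callback, bounds=bounds,
                               **options)
    fxr = func(xr)
    fx = function(np.copy(x), *(wrapper_args + args))
  File "fit2.py", line 46, in cost
    q=(proj(n,h)-[u0,v0]+.5)*S-.5; cv2.fillConvexPoly(m,cv2.convexHull((q*16).round().astype(np.int32)),255,shift=4)
       ~~~~^^^^^
  File "h.py", line 7, in proj
    K,r,t=cal(n); q=(np.atleast_2d(P)@r.T+t)@K.T; return q[:,:2]/q[:,2:]
          ~~~^^^
  File "h.py", line 5, in cal
    c=calibration(n); K=np.array(c["intrinsics"],float); r=cv2.Rodrigues(np.array(c["rvec"],float))[0]; t=np.array(c["tvec"],float).ravel(); return K,r,t
ValueError: time passes only in moves, steps and waits
```

```bash
sed -i 's/^def cal(n):/import functools\n@functools.cache\ndef cal(n):/' h.py; python3 fit2.py | tail -4; python3 - <<'E'
from h import *
from scipy.optimize import least_squares
s=get_state(); print(s["time_s"],s["position"],s["tool_rot"])
E
```

```text
top flange [552.08 -59.52  28.25] 6.1
side flange [549.98 -60.85  29.09] 17.4
top pulley [ 5.3062e+02  2.1297e+02 -2.3000e-01] 8.8
side pulley [ 5.2964e+02  2.1372e+02 -2.4000e-01] 5.8
0.9 [ 195.07031251 -620.0243573   224.42726107] [9.88407398e-01 1.51824948e-01 3.58002403e-06 3.21603947e-06]
```

```bash
cat > mv.py <<'E'
import sys,json,os
from h import *
# usage: mv.py x y z theta [x y z theta ...]  (each = one call); commanded pose tracked in cmd.json
def rot(th): return np.array([[np.cos(th),np.sin(th),0],[np.sin(th),-np.cos(th),0],[0,0,-1]])
c=json.load(open("cmd.json")) if os.path.exists("cmd.json") else [195.062,-620.033,224.416,2*np.arctan2(.151825,.988407)]
v=[float(q) for q in sys.argv[1:]]
for k in range(0,len(v),4):
    t=v[k:k+4]; s=rot(c[3]).T@(np.array(t[:3])-c[:3])/200; w=-(t[3]-c[3])/np.pi; s=s.round(3); w=round(w,3)
    n=max(np.linalg.norm(s)*200/41.7,abs(w)*180/7.16); p=np.array(c[:3])+rot(c[3])@s*200; c=[*p,c[3]-w*np.pi]
    print([*(s+0.).tolist(),0,0,w+0.],"rows>=%.1f"%n,np.round(c,3).tolist())
json.dump(list(map(float,c)),open("cmd.json","w"))
E
python3 mv.py 314 -433 235 1.26 433 -246 230 2.21 551 -60.1 200 3.167
```

```text
[0.848, -0.714, -0.053, 0, 0, np.float64(-0.304)] rows>=7.6 [313.985, -432.914, 235.016, 1.26]
[1.072, 0.281, 0.025, 0, 0, np.float64(-0.302)] rows>=7.6 [433.083, -245.988, 230.016, 2.209]
[0.396, 1.027, 0.15, 0, 0, np.float64(-0.305)] rows>=7.7 [550.938, -60.053, 200.016, 3.167]
```

```bash
rm cmd.json; python3 mv.py 284 -480 235 1.02 373 -340 230 1.74 462 -200 230 2.45 551 -60.1 200 3.167
```

```text
[0.634, -0.534, -0.053, 0, 0, np.float64(-0.228)] rows>=5.7 [283.962, -480.1, 235.016, 1.021]
[0.83, 0.014, 0.025, 0, 0, np.float64(-0.229)] rows>=5.8 [373.071, -340.016, 230.016, 1.741]
[0.615, 0.557, 0.0, 0, 0, np.float64(-0.226)] rows>=5.7 [462.092, -199.966, 230.016, 2.451]
[0.103, 0.822, 0.15, 0, 0, np.float64(-0.228)] rows>=5.7 [550.999, -60.154, 200.016, 3.167]
```

Request:
arm_command --targets '[0.634, -0.534, -0.053, 0, 0, -0.228, 0.634, -0.534, -0.053, 0, 0, -0.228, 0.634, -0.534, -0.053, 0, 0, -0.228, 0.634, -0.534, -0.053, 0, 0, -0.228, 0.634, -0.534, -0.053, 0, 0, -0.228, 0.634, -0.534, -0.053, 0, 0, -0.228, 0.634, -0.534, -0.053, 0, 0, -0.228, 0.634, -0.534, -0.053, 0, 0, -0.228]' --grip 1

```text
time_s: 1.57
position: [283.7, -480.4, 235.1]
tool_rot: [0.873, 0.487, -0.0, 0.0]
contact_force: [0.2, -0.0, 0.6]
grip_width: 0.999
grip_force: 0.0
```

Request:
arm_command --targets '[0.83, 0.014, 0.025, 0, 0, -0.229, 0.83, 0.014, 0.025, 0, 0, -0.229, 0.83, 0.014, 0.025, 0, 0, -0.229, 0.83, 0.014, 0.025, 0, 0, -0.229, 0.83, 0.014, 0.025, 0, 0, -0.229, 0.83, 0.014, 0.025, 0, 0, -0.229, 0.83, 0.014, 0.025, 0, 0, -0.229, 0.83, 0.014, 0.025, 0, 0, -0.229]' --grip 0

```text
time_s: 2.23
position: [372.7, -340.7, 229.9]
tool_rot: [0.647, 0.762, -0.0, -0.0]
contact_force: [1.0, -0.4, -0.1]
grip_width: 0.502
grip_force: 0.0
```

Request:
arm_command --targets '[0.615, 0.557, 0, 0, 0, -0.226, 0.615, 0.557, 0, 0, 0, -0.226, 0.615, 0.557, 0, 0, 0, -0.226, 0.615, 0.557, 0, 0, 0, -0.226, 0.615, 0.557, 0, 0, 0, -0.226, 0.615, 0.557, 0, 0, 0, -0.226, 0.615, 0.557, 0, 0, 0, -0.226, 0.615, 0.557, 0, 0, 0, -0.226]'

```text
time_s: 2.9
position: [461.8, -200.9, 229.8]
tool_rot: [0.342, 0.94, -0.0, -0.0]
contact_force: [-0.0, -0.2, 0.2]
grip_width: 0.499
grip_force: 0.0
```

Request:
arm_command --targets '[0.103, 0.822, 0.15, 0, 0, -0.228, 0.103, 0.822, 0.15, 0, 0, -0.228, 0.103, 0.822, 0.15, 0, 0, -0.228, 0.103, 0.822, 0.15, 0, 0, -0.228, 0.103, 0.822, 0.15, 0, 0, -0.228, 0.103, 0.822, 0.15, 0, 0, -0.228, 0.103, 0.822, 0.15, 0, 0, -0.228, 0.103, 0.822, 0.15, 0, 0, -0.228]'

```text
time_s: 3.57
position: [550.8, -61.3, 199.7]
tool_rot: [-0.009, 1.0, -0.0, -0.0]
contact_force: [0.2, -0.1, -0.2]
grip_width: 0.503
grip_force: 0.0
```

```bash
python3 - <<'E'
from h import *
s=get_state(); print(s["time_s"],s["position"],s["tool_rot"],s["joint_positions"],s["contact_force"],s["grip_width"])
c=[]
for n in("side","top"):
    im=camera(n)[:,:,::-1]; u,v=proj(n,[551,-60,170])[0].astype(int); c.append(cv2.resize(im[v-37:v+38,u-50:u+50],(400,300),interpolation=cv2.INTER_CUBIC))
cv2.imwrite("pics/g1.png",np.hstack(c))
E
python3 mv.py 551 -60.1 132 3.167
```

```text
3.5667 [550.76537837 -61.29228897 199.65356763] [-8.68856274e-03  9.99962180e-01 -7.41515625e-05 -3.77394880e-04] [ 0.60898923  0.51949914 -0.77196541  1.78491201  0.42122945  1.01053919
  1.26152216] [ 0.21973137 -0.13103707 -0.1889826 ] 0.5025905468849738
[0.0, 0.0, 0.34, 0, 0, 0.0] rows>=1.6 [550.999, -60.154, 132.016, 3.167]
```

View pics/g1.png

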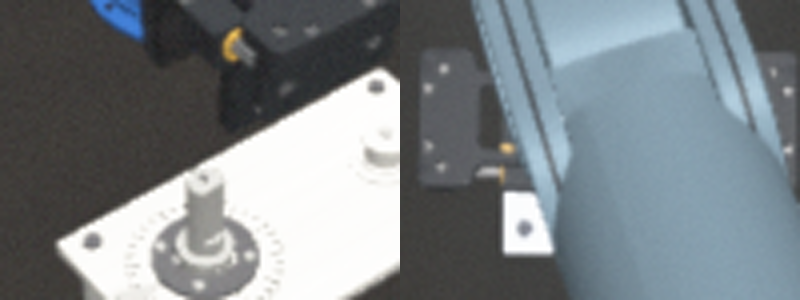

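The picture shows the gripper straddling above the spindle, with the spindle top at side crop (205,175). I'll check projections against the measured pose before descending.

```bash
python3 - <<'E'
from h import *
s=get_state(); print(s["position"],s["tool_rot"],s["joint_vel"].round(3))
u,v=proj("side",[551,-60,170])[0].astype(int)
P=[[551,-60,148],[551,-60,183],[551,-20,183],[551,-100,183],[551,-82,183],[551,-38,183],[551,33,245],[551,-153,245]]
print(((proj("side",P)-[u-50,v-37])*4).round().tolist())
cv2.imwrite("pics/x.png",camera("side")[:,:,::-1])
im=cv2.imread("pics/x.png"); cv2.imwrite("pics/x1.png",cv2.resize(im[90:270,170:410],(800,600)))
E
```

```text
[550.80310568 -61.39719656 199.98023609] [-9.39012795e-03  9.99955867e-01 -2.82891284e-04 -9.32929108e-05] [ 0.001 -0.004 -0.005 -0.     0.002 -0.001  0.018]
[[204.0, 179.0], [204.0, 130.0], [157.0, 83.0], [253.0, 179.0], [231.0, 156.0], [178.0, 104.0], [93.0, -71.0], [331.0, 153.0]]
```

View pics/x1.png

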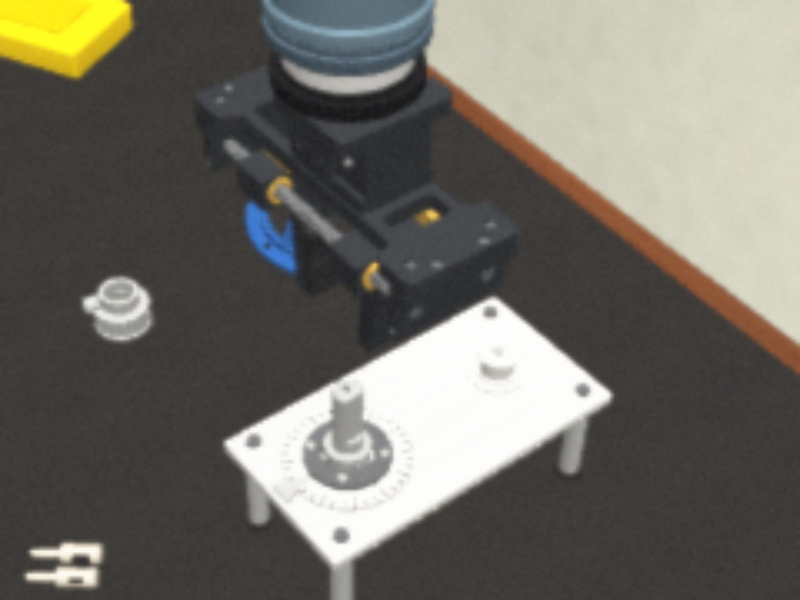

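```bash
python3 - <<'E'
import cell; from h import *
print(tip_extent if not callable(tip_extent) else tip_extent())
# interpret observed fingertip pixels in side: compare to hypotheses
o=np.array([[360,335],[325,290],[375,347],[315,293]])/3.3333+[170,90]
P=lambda dx,z:[[551+dx,-83.4,z],[551+dx,-39.4,z]]
print(o.round(1).tolist())
for dx in(-9,9):
    for z in(183,200,210): print(dx,z,proj("side",P(dx,z)).round(1).tolist())
E
```

```text
17.0
[[278.0, 190.5], [267.5, 177.0], [282.5, 194.1], [264.5, 177.9]]
-9 183 [[277.3, 203.5], [264.1, 190.2]]
-9 200 [[277.3, 197.2], [263.9, 183.9]]
-9 210 [[277.3, 193.4], [263.8, 180.1]]
9 183 [[284.9, 199.6], [271.6, 186.5]]
9 200 [[285.1, 193.3], [271.6, 180.2]]
9 210 [[285.2, 189.5], [271.6, 176.4]]
```

Tip extent is 17 mm, but the side picture puts the tips higher than that: inner corners at side (278,190) and (267,177), about 10 px above my prediction. I'll go down part-way and look again.

Request:
arm_command --targets '[0, 0, 0.1, 0, 0, 0, 0, 0, 0.2, 0, 0, 0, 0, 0, 0.25, 0, 0, 0, 0, 0, 0.25, 0, 0, 0]'

```text
time_s: 4.05
position: [549.3, -60.8, 148.1]
tool_rot: [-0.012, 1.0, -0.0, -0.002]
contact_force: [0.6, 0.8, -0.1]
grip_width: 0.5
grip_force: 0.0
```

```bash
python3 - <<'E'
from h import *
s=get_state(); print(s["position"],s["tool_rot"],s["contact_force"])
im=np.ascontiguousarray(camera("side")[:,:,::-1]); a=cv2.resize(im[160:250,215:335],(800,600),interpolation=cv2.INTER_CUBIC)
p=s["position"]; z=p[2]-17
for dy in(-22,22):
    for dx in(-9,9):
        q=(proj("side",[p[0]+dx,p[1]+dy,z])[0]-[215,160]+.5)*6.667; cv2.circle(a,tuple(q.astype(int).tolist()),4,(0,0,255),-1)
cv2.imwrite("pics/x2.png",a)
E
```

```text
[549.31768944 -60.7544609  148.10500297] [-1.15538647e-02  9.99931442e-01 -3.32437174e-06 -1.90267944e-03] [ 0.60426752  0.75944297 -0.05715772]
```

View pics/x2.png

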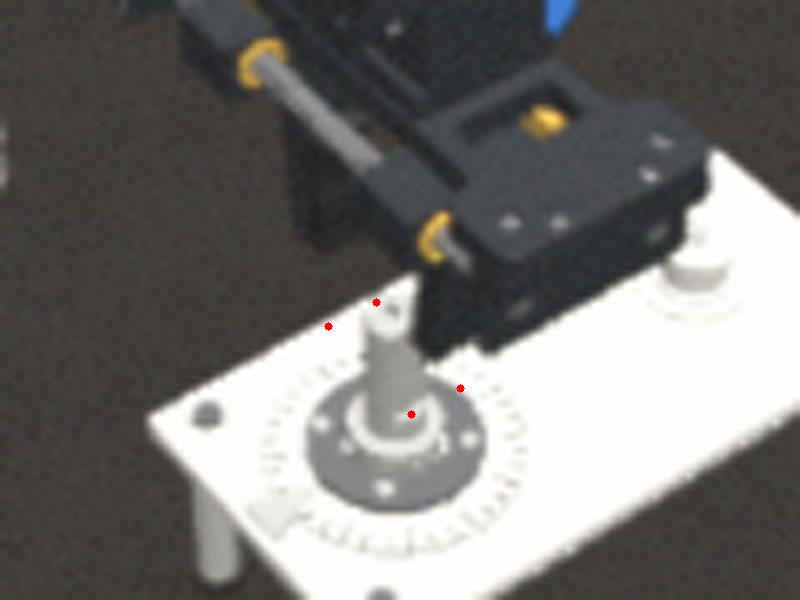

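The near fingertip is at crop (430,358), still higher than predicted. Closing here is a harmless test: the fingers either meet the spindle or pass above it.

Request:
arm_command --targets '[0, 0, 0, 0, 0, 0, 0, 0, 0, 0, 0, 0, 0, 0, 0, 0, 0, 0, 0, 0, 0, 0, 0, 0, 0, 0, 0, 0, 0, 0]' --grip -0.4

```text
time_s: 4.52
position: [551.3, -60.2, 150.5]
tool_rot: [-0.013, 1.0, -0.0, 0.0]
contact_force: [-0.5, 0.9, 0.1]
grip_width: 0.299
grip_force: 0.0
```

```bash
python3 - <<'E'
from h import *
s=get_state(); print(s["time_s"],s["position"],s["tool_rot"],s["joint_vel"].round(3),s["contact_force"],s["grip_width"]*88)
print(proj("top",[551,-60,148]),proj("side",[551,-60,148]))
im=np.ascontiguousarray(camera("side")[:,:,::-1]); a=cv2.resize(im[160:250,215:335],(800,600),interpolation=cv2.INTER_CUBIC)
cv2.imwrite("pics/x3.png",a)
E
```

```text
4.5167 [551.28009675 -60.1867015  150.47436951] [-1.25252382e-02  9.99921479e-01 -9.37182291e-05  3.81270685e-04] [-0.003  0.005 -0.     0.004  0.002 -0.002 -0.001] [-0.48978993  0.85017853  0.06123014] 26.34627545689994
[[271.38738533 236.17436049]] [[273.99768895 206.82620929]]
```

View pics/x3.png

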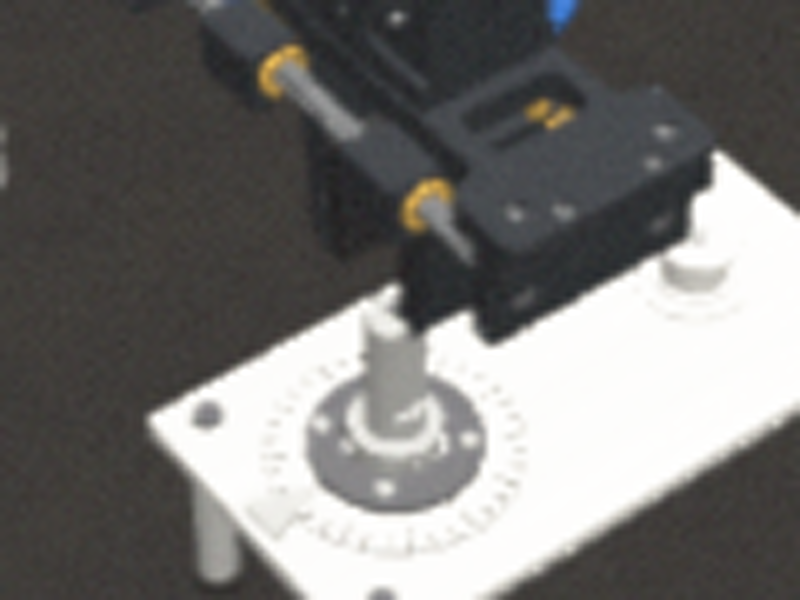

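The near finger now overlaps the top of the spindle, with its tip at crop (410,333). Closing will settle whether it's truly beside it.

Request:
arm_command --targets '[0, 0, 0, 0, 0, 0, 0, 0, 0, 0, 0, 0, 0, 0, 0, 0, 0, 0, 0, 0, 0, 0, 0, 0, 0, 0, 0, 0, 0, 0, 0, 0, 0, 0, 0, 0]' --grip -1

```text
time_s: 5.07
position: [551.0, -60.1, 150.0]
tool_rot: [-0.013, 1.0, 0.0, -0.0]
contact_force: [-0.0, 0.6, -0.5]
grip_width: 0.001
grip_force: 0.0
```

The fingers shut fully, so the tips are above the spindle end although the TCP reads z=150. One composite check will separate a height error from a sideways error.

```bash
python3 - <<'E'
from h import *
s=get_state(); print(s["joint_positions"])
def dots(n,im,o,k,P,c):
    for q in (proj(n,P)-o+.5)*k: cv2.circle(im,tuple(q.astype(int).tolist()),2,c,-1)
def box(x,y,z): return [[x+a,y+b,z] for a in(-37.5,37.5) for b in(-93.5,93.5)]
im=camera("side")[:,:,::-1]; a=cv2.resize(im[160:250,215:335],(480,360),interpolation=cv2.INTER_CUBIC); o=[215,160];k=4
for z,c in((133,(0,0,255)),(158,(0,255,0))): dots("side",a,o,k,[[551+d,-60,z] for d in(-9,9)],c); dots("side",a,o,k,box(551,-60,z+64),c)
dots("side",a,o,k,[[568+d,-41,133] for d in(-9,9)],(255,0,255))
im=camera("top")[:,:,::-1]; b=cv2.resize(im[180:270,215:320],(420,360),interpolation=cv2.INTER_CUBIC); o=[215,180]
for x,y,z,c in((551,-60,197,(0,0,255)),(551,-60,222,(0,255,0)),(568,-41,197,(255,0,255))): dots("top",b,o,k,box(x,y,z),c)
c=np.zeros((360,800,3),np.uint8); c[:,:400]=a[:,40:440]; c[:,400:]=b[:,:400]; cv2.imwrite("pics/x4.png",c)
E
```

```text
[ 0.57623475  0.58232532 -0.73464439  1.82527745  0.48144761  0.92083441
  1.21969806]
```

View pics/x4.png

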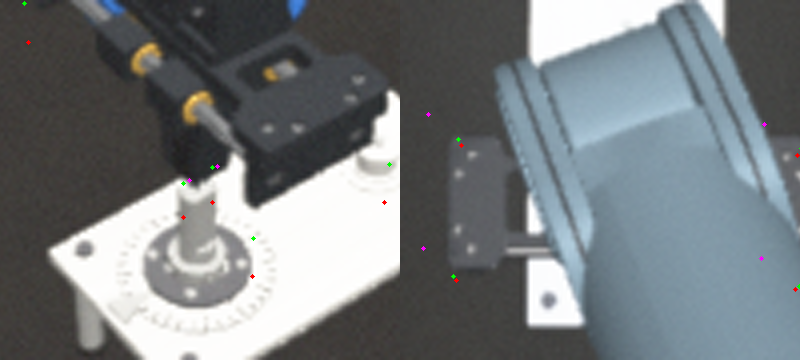

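The picture settles it. In the top view the body matches the reported x,y. In the side view the shut tip sits at crop (190,180), matching the green z≈158 dots, so the tips really stand about 8 mm above the reported TCP z. I'll open, descend 40 mm and grip the spindle.

Request:
arm_command --targets '[0, 0, 0, 0, 0, 0, 0, 0, 0, 0, 0, 0, 0, 0, 0, 0, 0, 0, 0, 0, 0, 0, 0, 0, 0, 0, 0.06, 0, 0, 0, 0, 0, 0.14, 0, 0, 0, 0, 0, 0.2, 0, 0, 0, 0, 0, 0.2, 0, 0, 0, 0, 0, 0.2, 0, 0, 0]' --grip 0

```text
time_s: 5.92
position: [550.3, -60.0, 109.1]
tool_rot: [-0.013, 1.0, 0.0, -0.001]
contact_force: [0.4, -0.4, 0.5]
grip_width: 0.497
grip_force: 0.0
```

Request:
arm_command --targets '[0, 0, 0, 0, 0, 0, 0, 0, 0, 0, 0, 0, 0, 0, 0, 0, 0, 0, 0, 0, 0, 0, 0, 0, 0, 0, 0, 0, 0, 0, 0, 0, 0, 0, 0, 0, 0, 0, 0, 0, 0, 0, 0, 0, 0, 0, 0, 0]' --grip -1

```text
time_s: 6.58
position: [551.4, -58.1, 110.5]
tool_rot: [-0.013, 1.0, 0.001, 0.001]
contact_force: [0.0, 5.0, 1.4]
grip_width: 0.185
grip_force: 30.0
```

```bash
python3 - <<'E'
from h import *
s=get_state(); print(s["time_s"],s["position"],s["tool_rot"],s["contact_force"],s["torque"],s["grip_width"]*88,s["grip_force"], s["joint_vel"].round(3))
E
```

```text
6.5833 [551.37620516 -58.13551296 110.52280059] [-1.34125901e-02  9.99909292e-01  1.08200065e-03  5.83333843e-04] [0.00496779 4.95272578 1.35529896] [ 1.06699632 -0.1461263   0.03852757] 16.294240955466204 29.983862325560658 [-0.     0.     0.001  0.001  0.002 -0.001 -0.   ]
```

The grip closed at 16.3 mm, so a finger is on the flat. Axis y is about −59.6. Now I'll turn it −90° in two halves.

Request:
arm_command --targets '[-0.001, 0.008, 0, 0, 0, 0.025, -0.002, 0.008, 0, 0, 0, 0.055, -0.003, 0.008, 0, 0, 0, 0.085, -0.003, 0.008, 0, 0, 0, 0.115, -0.004, 0.008, 0, 0, 0, 0.145, -0.005, 0.008, 0, 0, 0, 0.175, -0.005, 0.008, 0, 0, 0, 0.205, -0.005, 0.008, 0, 0, 0, 0.235, -0.005, 0.008, 0, 0, 0, 0.25, -0.005, 0.008, 0, 0, 0, 0.25]'

```text
time_s: 7.42
position: [552.6, -57.9, 110.5]
tool_rot: [0.371, 0.928, 0.0, 0.001]
contact_force: [1.2, 2.2, 1.5]
grip_width: 0.183
grip_force: 30.0
```

Request:
arm_command --targets '[0, 0, 0, 0, 0, 0.025, -0.001, -0.001, 0, 0, 0, 0.055, -0.002, -0.001, 0, 0, 0, 0.085, -0.003, -0.001, 0, 0, 0, 0.115, -0.003, -0.002, 0, 0, 0, 0.145, -0.004, -0.002, 0, 0, 0, 0.175, -0.005, -0.002, 0, 0, 0, 0.205, -0.005, -0.002, 0, 0, 0, 0.235, -0.005, -0.002, 0, 0, 0, 0.25, -0.005, -0.002, 0, 0, 0, 0.25]'

```text
time_s: 8.25
position: [553.5, -58.6, 110.5]
tool_rot: [0.698, 0.716, 0.001, 0.001]
contact_force: [2.1, 2.5, 0.4]
grip_width: 0.184
grip_force: 30.0
```

```bash
python3 - <<'E'
from h import *
s=get_state(); q=s["tool_rot"]; print(s["time_s"],s["position"],q,2*np.arctan2(q[1],q[0]),s["contact_force"],s["torque"],s["grip_width"]*88,s["grip_force"], s["joint_vel"].round(3))
E
```

```text
8.25 [553.54785547 -58.58308002 110.5358833 ] [6.97802562e-01 7.16289142e-01 1.05793236e-03 5.74177713e-04] 1.5969410620783062 [2.1193034  2.45316938 0.43781889] [ 0.62711829 -0.62292822  0.04504949] 16.189584890977894 29.9930816354572 [ 0.014  0.002 -0.016 -0.     0.012  0.004  0.069]
```

Request:
arm_command --targets '[0.005, 0.004, 0, 0, 0, 0, 0.005, 0.004, 0, 0, 0, 0, 0.005, 0.004, 0, 0, 0, 0, 0.005, 0.004, 0, 0, 0, 0, 0.005, 0.004, 0, 0, 0, 0]'

```text
time_s: 8.67
position: [553.5, -58.6, 110.5]
tool_rot: [0.698, 0.716, 0.0, 0.0]
contact_force: [0.7, 2.1, 5.4]
grip_width: 0.19
grip_force: 30.0
```

```bash
python3 - <<'E'
from h import *
s=get_state(); q=s["tool_rot"]; print(s["time_s"],s["position"],q,2*np.arctan2(q[1],q[0]),s["contact_force"],s["torque"],s["grip_width"]*88, s["joint_vel"].round(3))
E
```

```text
8.6667 [553.52045607 -58.57856355 110.47034382] [6.97652554e-01 7.16436180e-01 2.28209995e-04 2.47976523e-04] 1.5973611684421793 [0.70434744 2.08765903 5.38917474] [ 0.26063917 -0.12665604 -0.00540198] 16.730480319795344 [ 0.001 -0.     0.     0.     0.    -0.002 -0.   ]
```

The spindle flat is at zero (θ error ≈0.002 rad). Release, lift, and head for the pulley.

Request:
arm_command --targets '[0, 0, 0, 0, 0, 0, 0, 0, 0, 0, 0, 0, 0, 0, 0, 0, 0, 0, 0, 0, 0, 0, 0, 0, 0, 0, -0.1, 0, 0, 0, 0, 0, -0.25, 0, 0, 0, 0, 0, -0.4, 0, 0, 0, 0, 0, -0.4, 0, 0, 0, 0, 0, -0.4, 0, 0, 0]' --grip 0.5

```text
time_s: 9.42
position: [554.2, -58.8, 191.4]
tool_rot: [0.698, 0.716, 0.001, 0.001]
contact_force: [-0.4, 0.2, -0.4]
grip_width: 0.749
grip_force: 0.0
```

```bash
cat > mv.py <<'E'
import sys
from h import *
def rot(th): return np.array([[np.cos(th),np.sin(th),0],[np.sin(th),-np.cos(th),0],[0,0,-1]])
st=get_state(); q=st["tool_rot"]; th=2*np.arctan2(q[1],q[0])%(2*np.pi); c=[*st["position"],th]
print(np.round(c,3),st["contact_force"].round(1),(st["grip_width"]*88).round(1),st["time_s"],np.abs(st["joint_vel"]).max().round(3))
v=[float(x) for x in sys.argv[1:]]
for k in range(0,len(v),4):
    t=v[k:k+4]; s=(rot(c[3]).T@(np.array(t[:3])-c[:3])/200).round(3); w=round(-(t[3]-c[3])/np.pi,3)
    n=max(np.linalg.norm(s)*200/41.7,abs(w)*180/7.16); c=[*(np.array(c[:3])+rot(c[3])@s*200),c[3]-w*np.pi]
    print((s+0.).tolist(),w,"rows %.1f"%n)
E
python3 mv.py 541 78 185 2.26 530.7 213.3 120 2.907
```

```text
Traceback (most recent call last):
  File "mv.py", line 5, in <module>
    print(np.round(c,3),st["contact_force"].round(1),(st["grip_width"]*88).round(1),st["time_s"],np.abs(st["joint_vel"]).max().round(3))
                                                     ^^^^^^^^^^^^^^^^^^^^^^^^^^^
AttributeError: 'float' object has no attribute 'round'
```

```bash
sed -i 's/(st\["grip_width"\]\*88).round(1)/round(st["grip_width"]*88,1)/' mv.py
python3 mv.py 541 78 185 2.26 530.7 213.3 120 2.907
```

```text
[554.16  -58.777 191.396   1.596] [-0.4  0.2 -0.4] 65.9 9.4167 0.041
[0.685, -0.049, 0.032] -0.211 rows 5.3
[0.555, 0.39, 0.325] -0.206 rows 5.2
```

Request:
arm_command --targets '[0.685, -0.049, 0.032, 0, 0, -0.211, 0.685, -0.049, 0.032, 0, 0, -0.211, 0.685, -0.049, 0.032, 0, 0, -0.211, 0.685, -0.049, 0.032, 0, 0, -0.211, 0.685, -0.049, 0.032, 0, 0, -0.211, 0.685, -0.049, 0.032, 0, 0, -0.211, 0.685, -0.049, 0.032, 0, 0, -0.211]'

```text
time_s: 10.0
position: [538.8, 78.2, 182.0]
tool_rot: [0.426, 0.905, -0.001, -0.001]
contact_force: [0.3, 0.7, -0.0]
grip_width: 0.748
grip_force: 0.0
```

Request:
arm_command --targets '[0.555, 0.39, 0.1, 0, 0, -0.206, 0.555, 0.39, 0.1, 0, 0, -0.206, 0.555, 0.39, 0.1, 0, 0, -0.206, 0.555, 0.39, 0.1, 0, 0, -0.206, 0.555, 0.39, 0.325, 0, 0, -0.206, 0.555, 0.39, 0.325, 0, 0, -0.206, 0.555, 0.39, 0.325, 0, 0, -0.206, 0.555, 0.39, 0.325, 0, 0, -0.206, 0.555, 0.39, 0.325, 0, 0, -0.206]'

```text
time_s: 10.75
position: [530.6, 213.1, 119.8]
tool_rot: [0.119, 0.993, 0.0, 0.001]
contact_force: [-0.3, 0.2, 0.5]
grip_width: 0.753
grip_force: 0.0
```

```bash
python3 mv.py 530.7 213.3 40 2.907 530.7 213.3 6 2.907
```

```text
[530.591 213.102 119.801   2.902] [-0.3  0.2  0.5] 66.3 10.75 0.011
[0.0, 0.001, 0.399] -0.002 rows 1.9
[0.0, 0.0, 0.17] 0.0 rows 0.8
```

Request:
arm_command --targets '[0, 0.001, 0.15, 0, 0, -0.001, 0, 0.001, 0.3, 0, 0, -0.001, 0, 0.001, 0.4, 0, 0, -0.001, 0, 0.001, 0.48, 0, 0, -0.001, 0, 0.001, 0.55, 0, 0, -0.001, 0, 0.001, 0.56, 0, 0, -0.001, 0, 0.001, 0.56, 0, 0, -0.001, 0, 0.001, 0.56, 0, 0, -0.001]'

```text
time_s: 11.42
position: [530.7, 214.1, 7.8]
tool_rot: [0.116, 0.993, 0.0, 0.001]
contact_force: [0.0, -0.6, 0.5]
grip_width: 0.749
grip_force: 0.0
```

```bash
python3 mv.py 530.7 213.3 2 2.907; python3 - <<'E'
from h import *
c=[]
s=get_state();p=s["position"]
for n in("side",):
    im=np.ascontiguousarray(camera(n)[:,:,::-1]); a=cv2.resize(im[140:215,155:255],(800,600),interpolation=cv2.INTER_CUBIC)
    for z in (p[2]-17,p[2]+8):
        for d in(-33,33): 
            q=(proj(n,[p[0],p[1]+d,z])[0]-[155,140]+.5)*8; cv2.circle(a,tuple(q.astype(int).tolist()),3,(0,0,255) if z<p[2] else (0,255,0),-1)
    cv2.imwrite("pics/p1.png",a)
E
```

```text
[530.678 214.056   7.832   2.908] [ 0.  -0.6  0.5] 65.9 11.4167 0.008
[-0.001, -0.004, 0.029] 0.0 rows 0.1
```

View pics/p1.png

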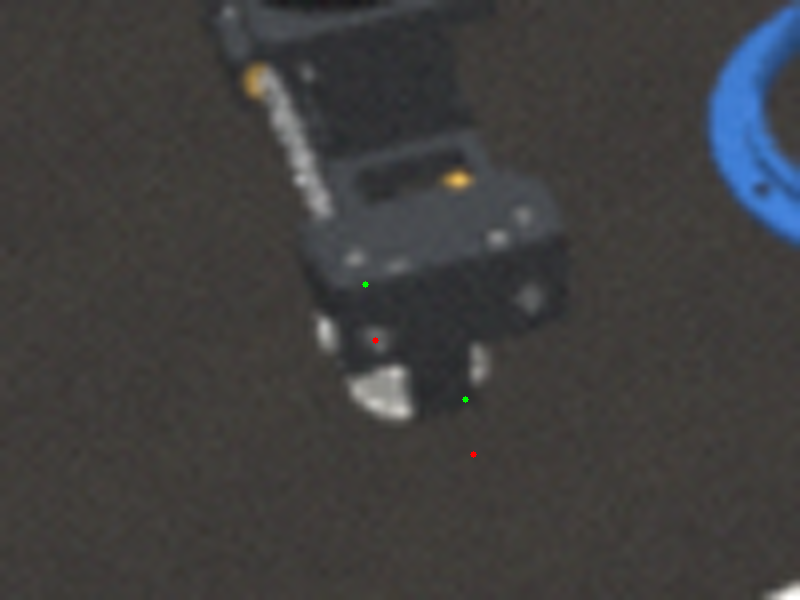

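No contact at TCP z=7.8, which confirms the offset. The near finger stands in front of the pulley, its tip at crop (440,418). I'll go 7 mm lower and close.

Request:
arm_command --targets '[0, -0.003, 0.015, 0, 0, 0, 0, -0.003, 0.035, 0, 0, 0, 0, -0.003, 0.035, 0, 0, 0, 0, -0.003, 0.035, 0, 0, 0]'

```text
time_s: 11.8
position: [529.5, 213.0, -0.5]
tool_rot: [0.116, 0.993, -0.0, -0.0]
contact_force: [-0.9, -0.1, 0.5]
grip_width: 0.748
grip_force: 0.0
```

Request:
arm_command --targets '[0, 0, 0, 0, 0, 0, 0, 0, 0, 0, 0, 0, 0, 0, 0, 0, 0, 0, 0, 0, 0, 0, 0, 0, 0, 0, 0, 0, 0, 0, 0, 0, 0, 0, 0, 0, 0, 0, 0, 0, 0, 0]' --grip -1

```text
time_s: 12.38
position: [529.6, 213.1, -0.3]
tool_rot: [0.116, 0.993, 0.0, 0.0]
contact_force: [-1.2, 0.9, 0.6]
grip_width: 0.492
grip_force: 30.0
```

```bash
python3 mv.py 530.7 213.3 100 2.907
```

```text
[ 5.29632e+02  2.13127e+02 -3.32000e-01  2.90900e+00] [-1.2  0.9  0.6] 43.3 12.3833 0.003
[-0.005, 0.002, -0.502] 0.001 rows 2.4
```

The pulley is gripped at 43.3 mm. Lift and carry it over the spindle.

Request:
arm_command --targets '[0, 0, -0.05, 0, 0, 0, 0, 0, -0.15, 0, 0, 0, 0, 0, -0.3, 0, 0, 0, 0, 0, -0.5, 0, 0, 0, 0, 0, -0.7, 0, 0, 0, 0, 0, -0.85, 0, 0, 0, 0, 0, -0.95, 0, 0, 0, 0, 0, -0.95, 0, 0, 0, 0, 0, -0.95, 0, 0, 0]'

```text
time_s: 13.13
position: [529.9, 213.1, 190.7]
tool_rot: [0.116, 0.993, 0.0, 0.001]
contact_force: [-0.9, -0.2, -2.6]
grip_width: 0.486
grip_force: 30.0
```

```bash
python3 mv.py 540 77 192 3.04 551.1 -59.6 180 3.169
```

```text
[529.91  213.103 190.655   2.909] [-0.9 -0.2 -2.6] 42.8 13.1333 0.043
[-0.206, -0.651, -0.007] -0.042 rows 3.3
[-0.124, -0.674, 0.06] -0.041 rows 3.3
```

Request:
arm_command --targets '[-0.02, -0.06, 0, 0, 0, -0.004, -0.06, -0.18, 0, 0, 0, -0.012, -0.1, -0.31, 0, 0, 0, -0.02, -0.14, -0.43, 0, 0, 0, -0.028, -0.18, -0.56, 0, 0, 0, -0.036, -0.206, -0.651, -0.007, 0, 0, -0.042, -0.206, -0.651, -0.007, 0, 0, -0.042]'

```text
time_s: 13.72
position: [538.8, 70.9, 188.7]
tool_rot: [0.053, 0.999, -0.002, -0.002]
contact_force: [0.1, 0.0, -1.5]
grip_width: 0.495
grip_force: 30.0
```

Request:
arm_command --targets '[-0.01, -0.06, 0, 0, 0, -0.004, -0.03, -0.18, 0.01, 0, 0, -0.012, -0.05, -0.31, 0.02, 0, 0, -0.02, -0.08, -0.43, 0.03, 0, 0, -0.028, -0.1, -0.56, 0.04, 0, 0, -0.034, -0.12, -0.65, 0.06, 0, 0, -0.041, -0.124, -0.674, 0.06, 0, 0, -0.041, -0.124, -0.674, 0.06, 0, 0, -0.041, -0.124, -0.674, 0.06, 0, 0, -0.041, -0.124, -0.674, 0.06, 0, 0, -0.041]'

```text
time_s: 14.55
position: [550.6, -57.3, 178.9]
tool_rot: [-0.015, 1.0, 0.001, -0.0]
contact_force: [-0.3, -0.5, -1.1]
grip_width: 0.493
grip_force: 30.0
```

```bash
python3 mv.py 551.1 -59.6 155 3.169; python3 - <<'E'
from h import *
s=get_state();p=s["position"]
im=np.ascontiguousarray(camera("side")[:,:,::-1]); a=cv2.resize(im[155:245,215:335],(800,600),interpolation=cv2.INTER_CUBIC)
cv2.imwrite("pics/p2.png",a)
E
```

```text
[550.637 -57.316 178.935   3.172] [-0.3 -0.5 -1.1] 43.4 14.55 0.006
[-0.002, -0.011, 0.12] 0.001 rows 0.6
```

View pics/p2.png

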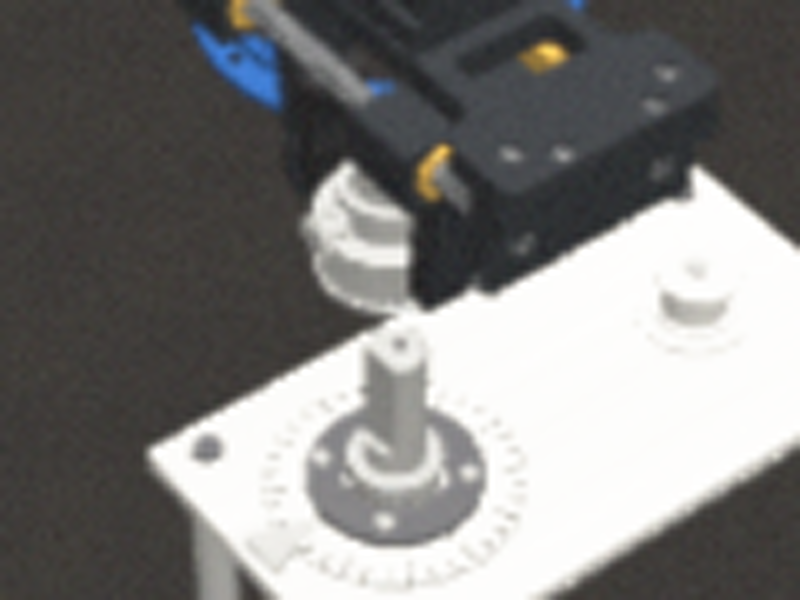

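The picture shows the pulley held level above the spindle, with its screw at crop (312,225). The flat, crop (385,400), faces the pointer at (270,545). That was my last picture. I'll fit the visible part of the pulley numerically to check its offset in the grip.

```bash
cat > pf.py <<'E'
from h import *
from scipy.optimize import minimize
s=get_state();p=s["position"]; S=6
im=camera("side").astype(np.float32); u0,v0,W,H=250,168,27,36
g=np.clip((im[v0:v0+H,u0:u0+W,0]-60)/90,0,1)
yy,xx=np.mgrid[0:H,0:W]; px,py=(xx+u0-215)*6.667,(yy+v0-155)*6.667
ok=(py<330-.52*(px-370)-25+0*px)&(px<400)|((px<360)&(py<320)); ok&=~((py<150)); 
t=np.linspace(0,2*np.pi,40); z0=p[2]+4.3
def cost(q):
    x,y,a=q; c,s_=np.cos(a),np.sin(a)
    h=[np.vstack([np.c_[x+r*np.cos(t),y+r*np.sin(t),0*t+z] for z in zz]) for r,zz in((22,(z0,z0+20)),(15,(z0+20,z0+32)))]
    h.append(np.array([[x+c*u-s_*5.5*np.cos(k),y+s_*u+c*5.5*np.cos(k),z0+26+5.5*np.sin(k)] for u in(-17,-28) for k in t]))
    m=np.zeros((H*S,W*S),np.uint8)
    for k in h: cv2.fillConvexPoly(m,cv2.convexHull((((proj("side",k)-[u0,v0]+.5)*S-.5)*16).round().astype(np.int32)),255,shift=4)
    return (((cv2.GaussianBlur(cv2.resize(m/255.,(W,H),interpolation=cv2.INTER_AREA),(3,3),.6)-g)**2)*ok).sum()
for k in(-.2,0,.2):
    r=minimize(cost,[552,-58,k],method="Nelder-Mead",options=dict(initial_simplex=[[548,-58,k],[555,-60,k],[552,-54,k],[552,-58,k+.25]])); print(r.x.round(2),r.fun.round(2))
print(p, cost([p[0]+.9,p[1],.03]))
E
python3 pf.py
```

```text
[ 5.5044e+02 -5.7040e+01  7.0000e-02] 34.66
[ 5.5064e+02 -5.6710e+01  7.0000e-02] 34.68
[ 5.5048e+02 -5.6940e+01  8.0000e-02] 34.68
[550.76296161 -57.44352156 179.08786678] 37.67193033282781
```

```bash
python3 mv.py 551.2 -59.6 150 3.16
```

```text
[550.833 -57.75  179.164   3.172] [-0.4  0.1 -2.5] 43.3 14.65 0.006
[-0.002, -0.009, 0.146] 0.004 rows 0.7
```

Request:
arm_command --targets '[0, 0, 0.04, 0, 0, 0.004, 0, 0, 0.09, 0, 0, 0.004, 0, 0, 0.13, 0, 0, 0.004, 0, 0, 0.146, 0, 0, 0.004, 0, 0, 0.146, 0, 0, 0.004, 0, 0, 0.146, 0, 0, 0.004, 0, 0, 0.146, 0, 0, 0.004, 0, 0, 0.146, 0, 0, 0.004]'

```text
time_s: 15.32
position: [551.2, -59.7, 150.2]
tool_rot: [-0.008, 1.0, -0.0, 0.0]
contact_force: [-0.3, -0.4, -1.2]
grip_width: 0.492
grip_force: 30.0
```

```bash
python3 mv.py 551.2 -59.6 140 3.16
```

```text
[551.18  -59.688 150.173   3.157] [-0.3 -0.4 -1.2] 43.3 15.3167 0.002
[0.0, 0.0, 0.051] -0.001 rows 0.2
```

Request:
arm_command --targets '[0, 0, 0.02, 0, 0, 0, 0, 0, 0.03, 0, 0, 0, 0, 0, 0.04, 0, 0, 0, 0, 0, 0.05, 0, 0, 0, 0, 0, 0.055, 0, 0, 0, 0, 0, 0.06, 0, 0, 0, 0, 0, 0.06, 0, 0, 0, 0, 0, 0.06, 0, 0, 0]'

```text
time_s: 15.98
position: [550.9, -59.7, 137.8]
tool_rot: [-0.008, 1.0, -0.0, -0.0]
contact_force: [-0.1, 0.5, -1.4]
grip_width: 0.493
grip_force: 30.0
```

```bash
python3 mv.py 551.2 -59.6 110 3.157
```

```text
[550.865 -59.704 137.772   3.157] [-0.1  0.5 -1.4] 43.4 15.9833 0.003
[-0.002, 0.0, 0.139] 0.0 rows 0.7
```

Request:
arm_command --targets '[0, 0, 0.02, 0, 0, 0, 0, 0, 0.04, 0, 0, 0, 0, 0, 0.06, 0, 0, 0, 0, 0, 0.08, 0, 0, 0, 0, 0, 0.09, 0, 0, 0, 0, 0, 0.1, 0, 0, 0, 0, 0, 0.11, 0, 0, 0, 0, 0, 0.12, 0, 0, 0, 0, 0, 0.12, 0, 0, 0, 0, 0, 0.12, 0, 0, 0]'

```text
time_s: 16.82
position: [550.9, -59.7, 113.8]
tool_rot: [-0.008, 1.0, 0.0, -0.0]
contact_force: [-0.8, -0.2, -1.4]
grip_width: 0.491
grip_force: 30.0
```

```bash
python3 mv.py 551.2 -59.6 100 3.157; python3 -c "
from cell import *; s=get_state(); print(s['torque'],s['tool_rot'])"
```

```text
[550.856 -59.659 113.754   3.157] [-0.8 -0.2 -1.4] 43.2 16.8167 0.004
[-0.002, 0.0, 0.069] 0.0 rows 0.3
[ 0.03066432 -0.16230979  0.04177871] [-7.93250306e-03  9.99968536e-01  1.36429784e-05 -4.35995499e-05]
```

Request:
arm_command --targets '[0, 0, 0.015, 0, 0, 0, 0, 0, 0.03, 0, 0, 0, 0, 0, 0.045, 0, 0, 0, 0, 0, 0.06, 0, 0, 0, 0, 0, 0.07, 0, 0, 0, 0, 0, 0.078, 0, 0, 0, 0, 0, 0.078, 0, 0, 0, 0, 0, 0.078, 0, 0, 0]'

```text
time_s: 17.48
position: [550.9, -59.6, 98.1]
tool_rot: [-0.008, 1.0, 0.0, -0.0]
contact_force: [0.4, 0.3, -1.5]
grip_width: 0.492
grip_force: 30.0
```

Request:
arm_command --targets '[0, 0, 0.005, 0, 0, 0, 0, 0, 0.01, 0, 0, 0, 0, 0, 0.015, 0, 0, 0, 0, 0, 0.015, 0, 0, 0, 0, 0, 0.015, 0, 0, 0]'

```text
time_s: 17.9
position: [551.0, -59.7, 95.6]
tool_rot: [-0.008, 1.0, -0.0, 0.0]
contact_force: [-1.7, 0.1, 3.4]
grip_width: 0.49
grip_force: 30.0
```

```bash
python3 mv.py;  python3 -c "
from cell import *; s=get_state(); print(s['torque'],s['tool_rot'])"
```

```text
[550.981 -59.696  95.588   3.157] [-1.7  0.1  3.4] 43.1 17.9 0.002
[-0.00362387  0.21343719  0.01561004] [-7.88112914e-03  9.99968928e-01 -1.38206629e-04  1.09923454e-04]
```

Seated at z=95.6, as predicted. Now build up the push.

Request:
arm_command --targets '[0, 0, 0.003, 0, 0, 0, 0, 0, 0.003, 0, 0, 0, 0, 0, 0.003, 0, 0, 0, 0, 0, 0.003, 0, 0, 0, 0, 0, 0.003, 0, 0, 0, 0, 0, 0.003, 0, 0, 0]'

```text
time_s: 18.4
position: [551.1, -59.7, 95.5]
tool_rot: [-0.008, 1.0, -0.0, 0.0]
contact_force: [-3.2, -0.3, 10.7]
grip_width: 0.492
grip_force: 30.0
```

Request:
arm_command --targets '[0, 0, 0, 0, 0, 0, 0, 0, 0, 0, 0, 0, 0, 0, 0, 0, 0, 0, 0, 0, 0, 0, 0, 0, 0, 0, 0, 0, 0, 0, 0, 0, 0, 0, 0, 0, 0, 0, 0, 0, 0, 0, 0, 0, 0, 0, 0, 0, 0, 0, 0, 0, 0, 0, 0, 0, 0, 0, 0, 0]'

```text
time_s: 19.23
position: [551.1, -59.7, 95.5]
tool_rot: [-0.008, 1.0, -0.0, 0.0]
contact_force: [-4.1, -0.1, 10.6]
grip_width: 0.495
grip_force: 30.0
```

```bash
python3 mv.py;  python3 -c "
from cell import *; s=get_state(); print(s['contact_force'],s['torque'],s['tool_rot'])
for i in range(4): camera('side'); print(get_state()['contact_force'])
for t in ('pulley','pulley_screw'):
  for d in regions_of('side',t)[:2]: print(t,d['p'],d['extent'])
from h import *
print('screw expected',proj('side',[[552-22.5,-59.6-.6,126],[552-22.5,-59.6+2.2,126],[552-22.5,-59.6-3,126]]))
"
```

```text
[551.069 -59.703  95.536   3.157] [-4.1 -0.1 10.6] 43.6 19.2333 0.002
[-4.13395685 -0.11242969 10.63820717] [-0.04896371  0.67809774  0.0035361 ] [-7.87603248e-03  9.99968908e-01 -3.43208019e-04  1.85292590e-04]
[-4.40734967 -0.30912649  9.84228488]
[-3.92424323  0.08242057 10.42584171]
[-3.06729339 -0.94729906 10.18746188]
[-3.55335634 -0.74059181 10.57445271]
pulley 0.62 [264.7, 211.1, 276.0, 232.4]
pulley_screw 0.62 [260.2, 210.7, 275.5, 232.9]
screw expected [[265.35812675 218.87455916]
 [264.57059287 218.02677288]
 [266.0355255  219.60378412]]
```

Request:
arm_command --targets '[0.002, 0, -0.0005, 0, 0, 0, 0.005, 0, -0.0005, 0, 0, 0, 0.005, 0, -0.0005, 0, 0, 0, 0.005, 0, -0.0005, 0, 0, 0, 0.005, 0, -0.0005, 0, 0, 0, 0.005, 0, -0.0005, 0, 0, 0, 0.005, 0, -0.0005, 0, 0, 0, 0.005, 0, -0.0005, 0, 0, 0]'

```text
time_s: 20.2
position: [551.0, -59.7, 95.6]
tool_rot: [-0.008, 1.0, -0.0, 0.001]
contact_force: [-1.3, -0.6, 5.7]
grip_width: 0.49
grip_force: 30.0
```

```bash
python3 mv.py;  python3 -c "
from cell import *
for i in range(4): s=get_state(); print(s['contact_force'],s['torque'],s['tool_rot']); camera('side')"
```

```text
[551.006 -59.698  95.587   3.157] [-1.3 -0.6  5.7] 43.1 20.2 0.001
[-1.30974119 -0.58641088  5.73143725] [ 0.00353853 -0.05429579  0.04162953] [-7.85422376e-03  9.99968515e-01 -1.09022024e-04  1.12613344e-03]
[ 0.05357949 -0.61224625  6.28188322] [-0.02878743 -0.01057549 -0.00294004] [-7.88774780e-03  9.99968227e-01 -1.16589713e-04  1.14648176e-03]
[-0.51649659 -0.2262905   5.64092562] [-0.02620693 -0.08301958 -0.01769666] [-7.86635216e-03  9.99968398e-01 -1.11799068e-04  1.14460740e-03]
[-0.42583532  0.34233991  6.01408687] [-0.05834585 -0.06660586  0.01809344] [-7.88802539e-03  9.99968235e-01 -1.27944356e-04  1.13614969e-03]
```

Request:
arm_command --targets '[0, 0, 0.0015, 0, 0, 0, 0, 0, 0.0015, 0, 0, 0, 0, 0, 0.0015, 0, 0, 0, 0, 0, 0.0015, 0, 0, 0, 0, 0, 0.0015, 0, 0, 0, 0, 0, 0.0015, 0, 0, 0, 0, 0, 0.0015, 0, 0, 0, 0, 0, 0.0015, 0, 0, 0]'

```text
time_s: 21.07
position: [551.1, -59.7, 95.6]
tool_rot: [-0.008, 1.0, -0.0, 0.001]
contact_force: [-1.3, -1.0, 9.1]
grip_width: 0.489
grip_force: 30.0
```

```bash
python3 mv.py;  python3 -c "
from cell import *
for i in range(5): s=get_state(); print(s['contact_force'],s['torque'],s['position']); camera('side')"
```

```text
[551.051 -59.697  95.564   3.157] [-1.3 -1.   9.1] 43.0 21.0667 0.001
[-1.26828362 -0.99439171  9.13494602] [-0.09489184  0.16813362 -0.01070538] [551.05128026 -59.69711139  95.56384295]
[-1.02823233 -1.21132832  8.77519524] [-0.00971004  0.17885925  0.05704854] [551.03012826 -59.685298    95.54141532]
[-0.71243406 -1.02574622  8.56476601] [-0.04197762  0.14850831 -0.0015537 ] [551.04877179 -59.69190627  95.56052966]
[-0.70259514 -0.58570696  9.94514209] [-0.06504537  0.18346698  0.02428871] [551.04584039 -59.73810112  95.5637163 ]
[-1.65285396 -0.93837052  8.9572533 ] [-0.04343212  0.14505566 -0.00799668] [551.01312991 -59.71541211  95.53414499]
```

The measured push is a steady 9 N or so, which with the pulley's weight is about 10.7 N on the shoulder. Handing in.

```bash
python3 -c "
from cell import *; print(sign_off())"
```

```text
the job is handed in; nothing more can be done
None
```

The job is handed in: the spindle reads zero (flat within about 0.002 rad), and the pulley is on the shoulder with its thumb-screw over the flat, still gripped and pressed down at about 9–10 N, though after seating I checked its position and push by the arm's readings only, not by eye.

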